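Hold out the locking pin of the punch stop in use

TASK

The cardboard blank on the bench punch is lying up against one of the two side stops, and I want to slide that stop along its bar for the next hole. Take the black knob on top of that stop, pull its sprung locking pin straight up as far as it goes so that it is well clear of its hole, and keep holding it there: finish with the knob still gripped and pulled up, do not let go. Leave the other stop's pin seated, and do not disturb the cardboard, the white cutter knife, the scissors or the roll of tape.

Things in the scene. Friction and masses are not known exactly. Their poses are not given: they have to be found in the camera images.
- punch: bench hand-lever punch for cardboard, heavy, fixed: grey feed table 280 (x) x 470 (y) mm with its top 60 mm above the bench, green C-shaped head with lever (to 310 mm above the bench) at the middle of the far side, steel stop bar along y at x = -125 mm. Origin: on the bench under the feed table's centre; +x away from the robot to the head, +y to the left stop
- stop_left: left side stop (+y): aluminium block 52 (x) x 44 (y) x 28 mm high astride the stop bar, with a low blade (12 mm high) running to x = +140 mm along its side nearer the machine's middle, inner face 22 mm from the block's centre line. On the block a steel sleeve, 16 mm diameter, carries the knob. Does not move when the pin is lifted. Origin: centre of the underside, at feed table height; axes as the punch's
- stop_right: right side stop (-y): aluminium block 52 (x) x 44 (y) x 28 mm high astride the stop bar, with a low blade (12 mm high) running to x = +140 mm along its side nearer the machine's middle, inner face 22 mm from the block's centre line. On the block a steel sleeve, 16 mm diameter, carries the knob. Does not move when the pin is lifted. Origin: centre of the underside, at feed table height; axes as the punch's
- knob_left (a point): point on the vertical axis of the left stop's round black pull knob (red dot on top), 18 mm above its underside, where to grip it; moves with it. Knob 28 mm high, 29 mm diameter from 11 mm above its underside up, 23 mm below that. Pin seated: 70 mm above the stop's origin, 130 mm above the bench, 24 mm bare sleeve under the knob; 60 mm free all round it. Axes as the stop's
- knob_right (a point): point on the vertical axis of the right stop's round black pull knob (red dot on top), 18 mm above its underside, where to grip it; moves with it. Knob 28 mm high, 29 mm diameter from 11 mm above its underside up, 23 mm below that. Pin seated: 70 mm above the stop's origin, 130 mm above the bench, 24 mm bare sleeve under the knob; 60 mm free all round it. Axes as the stop's
- pin_left (a joint): how far the left stop's locking pin is pulled straight up, in m: 0 seated in its hole in the bar, 0.014 fully back against its end stop. The spring pulls down with about 6 N at 0 and 15 N at 0.014, and drives the pin home as soon as the knob is let go; it does not lock in the pulled position
- pin_right (a joint): how far the right stop's locking pin is pulled straight up, in m: 0 seated in its hole in the bar, 0.014 fully back against its end stop. The spring pulls down with about 6 N at 0 and 15 N at 0.014, and drives the pin home as soon as the knob is let go; it does not lock in the pulled position
- card: the cardboard blank, brown with two dashed fold lines, 170 (x) x 150 (y) x 5 mm, lying loose and square on the feed table with one side edge (y = +75 or -75 mm) against the blade of one stop, within 2 mm, and its other side edge at least 60 mm from the other stop's blade. Origin: centre of its underside
- knife: white cutter knife, 140 (x) x 18 (y) x 14 mm, blade in, lying loose on the feed table beside the cardboard, on the side of the other stop and about 75 mm from its blade. Origin: centre of its underside
- scissors: scissors with light blue handles, 200 mm long and 82 mm wide, 8 mm high, lying loose on the bench to the right of the punch. Origin: underside, near the pivot; +x points along the blades
- tape: roll of brown packing tape, 96 mm in diameter, 48 mm high, lying flat and loose on the bench to the left of the punch. Origin: centre of its underside
There are look-alikes about, which are no part of the job. Of the things shaped like the card, the cardboard one is meant.

How it is judged (in metres and radians):
On the way:
1. the locking pin of the stop that the cardboard lies against is pulled clear of its hole by the gripper (((y of card in the frame of punch above 0 m and value of joint pin_left above 0.009 m and contact force between the fingers and stop_left above 2 N) or (y of card in the frame of punch below 0 m and value of joint pin_right above 0.009 m and contact force between the fingers and stop_right above 2 N))), for 0.2 s.
At the end, for the whole second after the job is handed in: the gripper holds (more than 2 N of contact) the knob of the stop that the cardboard lies against, with that pin pulled up at least 11.5 mm of its 14 mm; the other pin is seated (below 3 mm), and the cardboard (8 mm), knife (20 mm), scissors and tape (30 mm) lie where they were (((y of card in the frame of punch above 0 m and value of joint pin_left above 0.0115 m and contact force between the fingers and stop_left above 2 N and value of joint pin_right below 0.003 m) or (y of card in the frame of punch below 0 m and value of joint pin_right above 0.0115 m and contact force between the fingers and stop_right above 2 N and value of joint pin_left below 0.003 m)) and distance of card from where it was at the start of the episode below 0.008 m and distance of knife from where it was at the start of the episode below 0.02 m and distance of each of scissors, tape from where it was at the start of the episode below 0.03 m); the arm keeps its last pose, push and grip.
It fails at once if the other stop's pin is pulled up (more than 5 mm) ((y of card in the frame of punch above 0 m and value of joint pin_right above 0.005 m) or (y of card in the frame of punch below 0 m and value of joint pin_left above 0.005 m)).
It fails at once if the cardboard, the knife, the scissors or the tape is disturbed (moved more than 8, 20, 30, 30 mm) (distance of card from where it was at the start of the episode above 0.008 m or distance of knife from where it was at the start of the episode above 0.02 m or distance of any of scissors, tape from where it was at the start of the episode above 0.03 m).
It also fails if it takes over 32 s, if anything falls off the work surface, if the arm or the gripper's body presses on something with over 40 N, if the wrist force passes 120 N, or if a joint passes its speed limit or range.

ROBOT

A 6-joint arm with a two-finger parallel gripper is mounted at the origin on the work surface. World frame = base frame: x ahead of the robot, y to its left, z up, the work surface at z = 0. Lengths are in m, angles in degrees, forces in N, time in s.
With the tool pointing down it reaches from about 0.3 to 0.75 m from the base axis. Payload 8.5 kg.
Tool frame: the origin (TCP) lies between the finger pads; the fingertips stand 17 mm ahead of it and the grasp point (between the pads) lies 2 mm behind it (env.tip_reach is the distance from the TCP to the fingertips, in m); z points along the fingers, y is the line along which they close (so a half turn about z gives the same grasp; the last joint's range is limited). The gripper opens to 85 mm and grips with 20 to 120 N. Pads are 22 mm wide; open, the fingers measure 114 mm over their backs; the gripper's body (76 mm by 85 mm) begins 54 mm behind the grasp point. The pads swing forward as they close: fully open they stand 13 mm farther back than shut.
Start: joints at [55.445, 21.807, 74.336, -0, 83.858, -12.336], TCP at [0.208, 0.509, 0.248] pointing down, gripper open.
Joint ranges: [-178.18, 178.18], [-50.72, 133.34], [12.68, 142.11], [-81.47, 261.47], [9.98, 163.14], [-165.26, 165.26]. Speed limits (degrees/s): [136.94, 136.94, 180, 180, 180, 180].

INTERFACE

Orientations are given as a 3x3 rotation matrix whose columns are the frame's x, y, z axes.
In Python, from rig import env, viewer gives the robot as it stands.
- The arm moves only by the tool move_arm, never from a script. Its argument "motion" is a list of rows, each a list of 2 entries, a list of its own where there are three numbers: the shift along the tool's x, y, z normalised to -1 to 1, where 1 is 50 mm, then the turn, a rotation vector about the tool's x, y, z normalised to -1 to 1, where 1 is 8 degrees. A call has 1 to 20 rows; each row shifts and turns the commanded pose from where the row before left it, along the tool's axes as they then stand; what a row does not reach is not made up. A row lasts 1/10 s, in which the tool goes at most 50 mm and 8.59 degrees, less where a joint would pass 70% of its speed; a pose out of reach is approached as far as the arm can. A call with a number of a shift or a turn outside -1 to 1 is refused whole. A call with a gripper value outside its range is refused whole. "claw" is the closure, from 0 (fully open) to 1 (shut), set as the call begins (left out, the last holds). The fingers move at their own pace and stop on an object; "force" is the grip in N (left out, the last holds). Time passes only in rows, so rows that do not move let the fingers close. It gives the time, the measured TCP pose, the force, the opening and the grip force at its end, in the units of the state.
- env.observe(): the state, without advancing time (a new reading comes with each control period).
- viewer.get_image(name): name is "scene" or "top" or "wrist"; returns a dict with "frame" (480x640x3 uint8, red, green, blue), "depth" (480x640 float32, m along the optical axis (not along the pixel's ray), 0 where there is no reading), "fx", "fy", "cx", "cy" (pixels), "eye" and "attitude" of the camera in the world; the wrist camera has in their place "T_tool_cam" (4x4, takes a point from camera to tool coordinates, whose origin is the TCP and whose axes are the flange's). Camera axes: x right, y up, looking along -z (the intrinsics and any distortion apply to the point x, -y, -z); pixel columns grow to the right and rows downward; lengths in m; the calibration is good to about 2 mm. A picture is of the moment at which its call begins: read the wrist's pose just before it.
- env.close_job(): hands the job in; it is judged then, once.
The state is a dict: "time_s": time; "q": joint angles; "qvel": joint speeds; "joint_efforts": joint torques, N m; "position": TCP position; "tool_rot": TCP orientation; "ft_force": force on the tool from outside, world axes, zero at the start; "wrist_torque": the same for the moment, N m; "grip_width": finger opening in m; "gripper_force": force on a finger pad.
Only numpy, scipy, OpenCV 4.12 (cv2) and the standard library are available. Lean on these libraries where they do the work, as an engineer would, in place of code of your own. Each camera call takes 0.05 s, during which the arm holds its last target. There are 200 camera calls.

## Working session

There is one attempt and no reset: what is moved stays moved. The work goes in short steps, Python scripts to look and compute and a tool call to move; the robot and the scene stay as the last step left them, time stands still between calls to the robot, and variables do not carry over. Pictures are saved under pics/ and viewed, at most 10 in all, crops included, and the job is handed in when it is done.

Besides the shell and the picture viewer there is one more tool, called as name([rows], argument=value, ...), one row to a line, values as JSON. move_arm: Moves the arm, as the interface text tells. Scaled input: -1 to 1 covers 50 mm each way for a shift and 8 degrees each way for a turn. Its arguments: {"type":"object","properties":{"motion":{"type":"array","items":{"type":"array"}},"claw":{"type":"number"},"force":{"type":"number"}},"required":["motion"]}

```bash
mkdir -p pics
cat > h.py <<'E'
import numpy as np, cv2
from rig import env, viewer
def world(im,u,v,d=None,st=None):
    d=im["depth"][int(v),int(u)] if d is None else d
    p=np.array([(u-im["cx"])/im["fx"]*d,-(v-im["cy"])/im["fy"]*d,-d])
    if "eye" in im: return np.array(im["attitude"])@p+np.array(im["eye"])
    T=np.array(im["T_tool_cam"]); p=T[:3,:3]@p+T[:3,3]
    return np.array(st["tool_rot"])@p+np.array(st["position"])
E
python3 - <<'E'
from h import *
import pickle
for n in ("top","scene"):
    im=viewer.get_image(n); pickle.dump(im,open(n+".pkl","wb"))
    cv2.imwrite(f"pics/{n}0.png",im["frame"][:,:,::-1])
    print(n,[k for k in im],np.array(im.get("eye")),im["attitude"])
print(env.observe())
E
```

```text
top ['frame', 'depth', 'fx', 'fy', 'cx', 'cy', 'eye', 'attitude'] [ 0.2560722  -0.04143953  1.26959648] [[-0.00225674  0.98243922 -0.18656926]
 [-0.99994405 -0.00414506 -0.00973181]
 [-0.01033425  0.18653686  0.98239361]]
scene ['frame', 'depth', 'fx', 'fy', 'cx', 'cy', 'eye', 'attitude'] [1.30001317 0.58221642 1.31307311] [[-0.59804997 -0.61051068  0.51924267]
 [ 0.80145647 -0.45713184  0.38561382]
 [ 0.001941    0.64676672  0.76268541]]
{'time_s': 0.1, 'q': array([ 5.54433581e+01,  2.18389975e+01,  7.43782763e+01, -9.02428707e-04,
        8.38581838e+01, -1.23360174e+01]), 'qvel': array([-0.03984244, -0.09250535, -0.09399444,  0.0632731 ,  0.17261834,
        0.02621555]), 'joint_efforts': array([ 2.38595872e-03, -4.49219513e+01, -2.31656939e+01, -2.47892358e-04,
        3.70371810e-03, -3.51075062e-07]), 'position': array([0.20786919, 0.50895569, 0.24776856]), 'tool_rot': array([[-9.25735059e-01,  3.78172001e-01, -7.34122727e-04],
       [ 3.78172620e-01,  9.25734451e-01, -1.09350447e-03],
       [ 2.66069926e-04, -1.28992054e-03, -9.99999133e-01]]), 'ft_force': array([ 0.34531836, -0.02650122, -0.04757219]), 'wrist_torque': array([-0.00459549,  0.01873807, -0.00382532]), 'gripper_force': 0.0, 'grip_width': 0.08561259075217441}
```

View pics/top0.png

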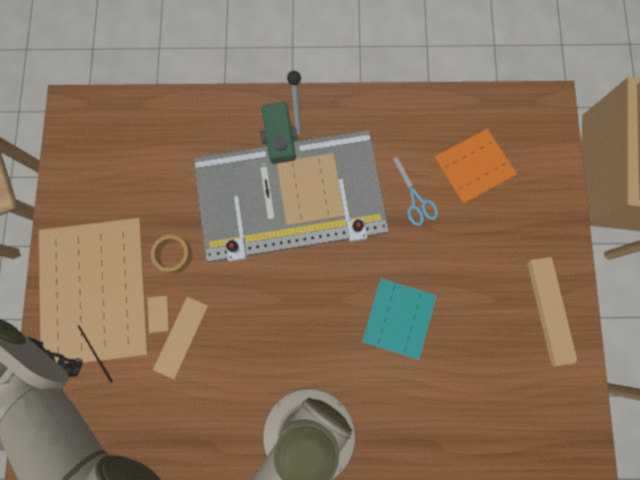

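View pics/scene0.png

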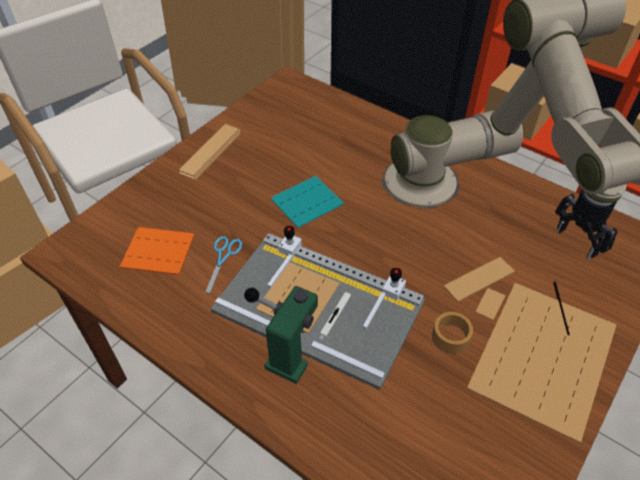

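The cardboard lies against the right (-y) stop: its knob is at about (358,226) in the top view and (289,232) in the scene view. The left knob, at top (232,245), is the one to leave alone. Next I'll triangulate the red dots.

Run:
```python
from h import *
import pickle
O=[];D=[]
for n,c in (("top",(358,226)),("scene",(289,232))):
    im=pickle.load(open(n+".pkl","rb")); f=im["frame"].astype(int)
    m=(f[:,:,0]>f[:,:,1]*1.8+20)&(f[:,:,0]>f[:,:,2]*1.8+20)
    yy,xx=np.mgrid[:480,:640]; m&=(abs(xx-c[0])<12)&(abs(yy-c[1])<14)
    u,v=xx[m].mean(),yy[m].mean(); p=world(im,u,v); o=np.array(im["eye"])
    print(n,m.sum(),u,v,p.round(4)); d=world(im,u,v,1.)-o; O.append(o);D.append(d/np.linalg.norm(d))
    if n=="top":
        for q in ((358,226),(232,245)): print(q,world(im,*q).round(4))
        # bar line: yellow pixels
        y=(f[:,:,0]>150)&(f[:,:,1]>130)&(f[:,:,2]<90); ys,xs=np.nonzero(y)
        P=np.array([world(im,a,b)[:2] for a,b in zip(xs,ys)]); l=cv2.fitLine(P.astype(np.float32),cv2.DIST_HUBER,0,.01,.01).ravel(); print(len(P),l,np.degrees(np.arctan2(l[1],l[0])))
A=sum(np.eye(3)-np.outer(d,d) for d in D); b=sum((np.eye(3)-np.outer(d,d))@o for o,d in zip(O,D))
print("tri",np.linalg.solve(A,b))
```

```text
top 13 357.9230769230769 224.30769230769232 [ 0.5037 -0.1226  0.14  ]
(358, 226) [ 0.5005 -0.123   0.1357]
(232, 245) [0.4549 0.1765 0.1396]
692 [ 0.15736128 -0.9875411   0.5050894   0.04234707] -80.94623
scene 15 288.6 228.6 [ 0.5017 -0.1223  0.1377]
tri [ 0.50330789 -0.12192267  0.139632  ]
```

move_arm([
  [[-0.25,-0.23,0],[0,0,0]],
  [[-0.5,-0.46,0],[0,0,0]],
  [[-0.56,-0.52,0],[0,0,0]],
  [[-0.56,-0.52,0],[0,0,0]],
  [[-0.56,-0.52,0],[0,0,0]],
  [[-0.56,-0.52,0],[0,0,0]],
  [[-0.56,-0.52,0],[0,0,0]],
  [[-0.56,-0.52,0],[0,0,0]],
  [[-0.56,-0.52,0],[0,0,0]],
  [[-0.56,-0.52,0],[0,0,0]],
  [[-0.56,-0.52,0],[0,0,0]],
  [[-0.56,-0.52,0],[0,0,0]],
  [[-0.56,-0.52,0],[0,0,0]],
  [[-0.56,-0.52,0],[0,0,0]],
  [[-0.56,-0.52,0],[0,0,0]],
  [[-0.56,-0.52,0],[0,0,0]],
  [[-0.56,-0.52,0],[0,0,0]],
  [[-0.56,-0.52,0],[0,0,0]],
  [[-0.5,-0.46,0],[0,0,0]],
  [[0,0,0],[0,0,0]],
], claw=0, force=80)

```text
time_s: 2.1
position: [0.5025, -0.1254, 0.2474]
tool_rot: [[-0.924, 0.381, -0.001], [0.381, 0.924, -0.0], [0.001, -0.001, -1.0]]
ft_force: [0.2, 0.4, -0.6]
grip_width: 0.0854
gripper_force: 0.0
```

Run:
```python
from h import *
import pickle
st=env.observe(); im=viewer.get_image("wrist"); pickle.dump((st,im),open("w1.pkl","wb"))
cv2.imwrite("pics/w1.png",im["frame"][:,:,::-1])
f=im["frame"].astype(int)
m=((f[:,:,0]>f[:,:,1]*1.8+20)&(f[:,:,0]>f[:,:,2]*1.8+20)).astype(np.uint8)
n,l,s,c=cv2.connectedComponentsWithStats(m)
print(st["position"],st["tool_rot"],st["time_s"])
for i in range(1,n):
    if s[i,4]>15: print(s[i],c[i],world(im,*c[i],st=st))
```

```text
[ 0.50251708 -0.1254348   0.2473813 ] [[-9.24440586e-01  3.81325416e-01 -7.28131093e-04]
 [ 3.81325672e-01  9.24440734e-01 -2.46961859e-04]
 [ 5.78941209e-04 -5.05956644e-04 -9.99999704e-01]] 2.1
[318 238  15  15 184] [324.92391304 245.09782609] [ 0.50369074 -0.12039272  0.13994408]
[191 406  33  20  68] [206.66176471 415.5       ] [ 0.69960839 -0.35491508  0.00125318]
```

View pics/w1.png

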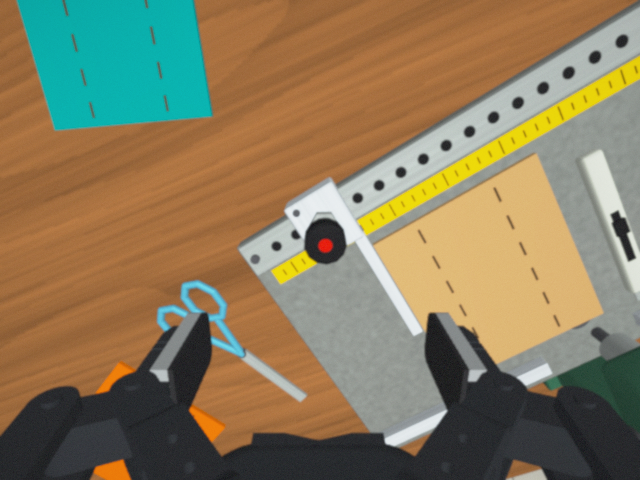

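The wrist view shows the right stop's knob at (325,245), about 4.5 mm to tool +y, with the space round it free. I'll centre on it and descend.

move_arm([
  [[0.01,0.08,0.2],[0,0,0]],
  [[0,0,0.3],[0,0,0]],
  [[0,0,0.3],[0,0,0]],
  [[0,0,0.3],[0,0,0]],
  [[0,0,0.3],[0,0,0]],
  [[0,0,0.3],[0,0,0]],
  [[0,0,0.3],[0,0,0]],
  [[0,0,0.2],[0,0,0]],
  [[0,0,0.1],[0,0,0]],
  [[0,0,0.1],[0,0,0]],
  [[0,0,0],[0,0,0]],
  [[0,0,0],[0,0,0]],
])

```text
time_s: 3.35
position: [0.5027, -0.1183, 0.1287]
tool_rot: [[-0.926, 0.378, 0.001], [0.378, 0.926, -0.0], [-0.001, -0.0, -1.0]]
ft_force: [0.1, -0.6, 1.1]
grip_width: 0.0855
gripper_force: 0.0
```

Run:
```python
from h import *
st=env.observe(); im=viewer.get_image("wrist")
cv2.imwrite("pics/w2.png",im["frame"][:,:,::-1])
f=im["frame"].astype(int)
m=((f[:,:,0]>f[:,:,1]*1.8+20)&(f[:,:,0]>f[:,:,2]*1.8+20)).astype(np.uint8)
n,l,s,c=cv2.connectedComponentsWithStats(m)
print(st["position"],st["ft_force"])
for i in range(1,n):
    if s[i,4]>15: p=world(im,*c[i],st=st);print(s[i],c[i],p,st["tool_rot"].T@(p-st["position"]))
```

```text
[ 0.50271937 -0.11834726  0.12868425] [ 0.07897141 -0.58150731  1.05259291]
[299 349  27  24 508] [311.84055118 360.49606299] [ 0.50422364 -0.12086766  0.13950691] [-0.00235315 -0.00176541 -0.01082087]
[ 90 474  15   6  37] [ 96.13513514 477.43243243] [ 0.63792513 -0.38853798  0.00130306] [-0.2272305  -0.19901064  0.12755646]
```

View pics/w2.png

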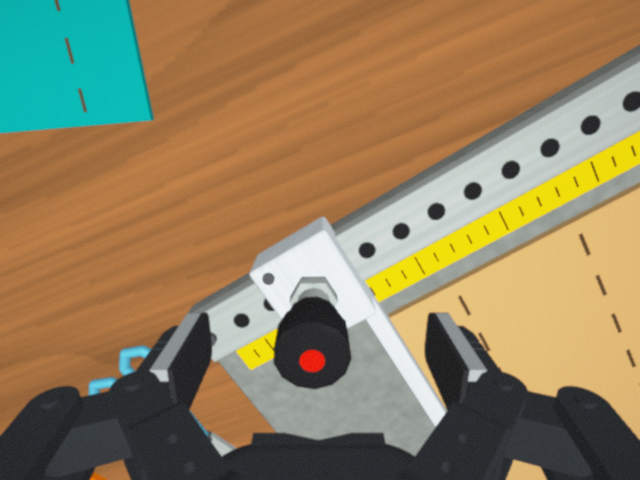

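The knob's red dot at (312,360) is between the open fingers, about 2 mm off centre. I'll correct that and close.

move_arm([
  [[-0.05,-0.04,0],[0,0,0]],
  [[0,0,0],[0,0,0]],
  [[0,0,0],[0,0,0]],
])

```text
time_s: 3.7
position: [0.5042, -0.1213, 0.1284]
tool_rot: [[-0.926, 0.378, 0.0], [0.378, 0.926, -0.0], [-0.0, -0.0, -1.0]]
ft_force: [-0.1, -0.2, -0.4]
grip_width: 0.0854
gripper_force: 0.0
```

move_arm([
  [[0,0,0],[0,0,0]],
  [[0,0,0],[0,0,0]],
  [[0,0,0],[0,0,0]],
  [[0,0,0],[0,0,0]],
  [[0,0,0],[0,0,0]],
  [[0,0,0],[0,0,0]],
  [[0,0,0],[0,0,0]],
  [[0,0,0],[0,0,0]],
  [[0,0,0],[0,0,0]],
  [[0,0,0],[0,0,0]],
], claw=1, force=80)

```text
time_s: 4.7
position: [0.5041, -0.1213, 0.1286]
tool_rot: [[-0.926, 0.378, 0.0], [0.378, 0.926, -0.0], [-0.0, -0.0, -1.0]]
ft_force: [-2.5, -0.5, 5.4]
grip_width: 0.0264
gripper_force: 78.6
```

Opening is 26.4 mm, a bit under the 29 mm diameter. I'll pull gently and watch the force.

move_arm([
  [[0,0,-0.03],[0,0,0]],
  [[0,0,-0.03],[0,0,0]],
  [[0,0,-0.03],[0,0,0]],
  [[0,0,-0.03],[0,0,0]],
  [[0,0,0],[0,0,0]],
  [[0,0,0],[0,0,0]],
])

```text
time_s: 5.3
position: [0.504, -0.1212, 0.1341]
tool_rot: [[-0.926, 0.378, -0.0], [0.378, 0.926, 0.0], [0.0, -0.0, -1.0]]
ft_force: [1.5, -3.7, -10.2]
grip_width: 0.0263
gripper_force: 79.1
```

Run:
```python
from h import *
st=env.observe(); im=viewer.get_image("wrist")
cv2.imwrite("pics/w3.png",im["frame"][:,:,::-1])
f=im["frame"].astype(int)
m=((f[:,:,0]>f[:,:,1]*1.8+20)&(f[:,:,0]>f[:,:,2]*1.8+20)).astype(np.uint8)
n,l,s,c=cv2.connectedComponentsWithStats(m)
print(st["position"],st["ft_force"])
for i in range(1,n):
    if s[i,4]>15: p=world(im,*c[i],st=st);print(s[i],c[i],p,st["tool_rot"].T@(p-st["position"]))
```

```text
[ 0.50403046 -0.1212204   0.13407368] [  1.47504261  -3.71118914 -10.17642062]
[305 343  27  24 517] [317.76982592 354.83558994] [ 0.50393168 -0.12077995  0.14521899] [ 0.00026249  0.00036882 -0.01114525]
[ 50 441   6   5  18] [ 52.         443.22222222] [ 0.59391426 -0.41110358  0.00154172] [-0.19289842 -0.23433602  0.13248738]
```

View pics/w3.png

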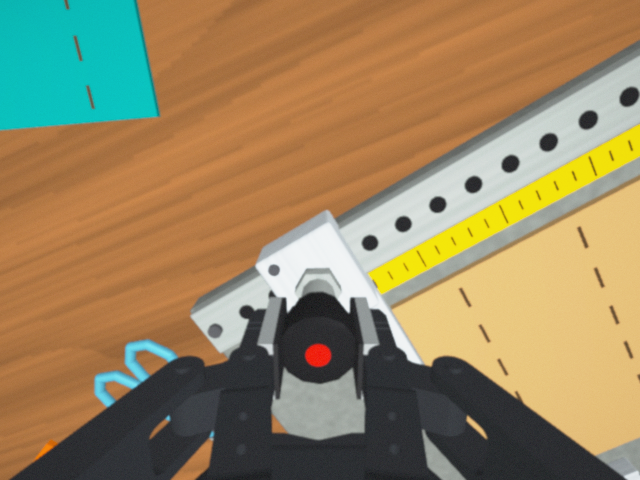

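The knob is held centred at (318,355) and rose 5.7 mm with the tool, and 10 N matches the spring. Pulling on to the end stop.

move_arm([
  [[0,0,-0.03],[0,0,0]],
  [[0,0,-0.03],[0,0,0]],
  [[0,0,-0.03],[0,0,0]],
  [[0,0,-0.03],[0,0,0]],
  [[0,0,-0.03],[0,0,0]],
  [[0,0,-0.02],[0,0,0]],
  [[0,0,0],[0,0,0]],
  [[0,0,0],[0,0,0]],
  [[0,0,0],[0,0,0]],
])

```text
time_s: 6.25
position: [0.504, -0.1212, 0.1425]
tool_rot: [[-0.926, 0.378, -0.001], [0.378, 0.926, 0.0], [0.001, -0.0, -1.0]]
ft_force: [2.2, -4.6, -14.3]
grip_width: 0.0262
gripper_force: 79.5
```

move_arm([
  [[0,0,-0.01],[0,0,0]],
  [[0,0,0],[0,0,0]],
  [[0,0,0],[0,0,0]],
  [[0,0,0],[0,0,0]],
])

```text
time_s: 6.65
position: [0.504, -0.1212, 0.1428]
tool_rot: [[-0.926, 0.378, -0.001], [0.378, 0.926, 0.0], [0.001, -0.0, -1.0]]
ft_force: [3.9, -4.6, -16.9]
grip_width: 0.0266
gripper_force: 80.1
```

Run:
```python
from h import *
def dot():
    st=env.observe(); im=viewer.get_image("wrist")
    f=im["frame"].astype(int)
    m=((f[:,:,0]>f[:,:,1]*1.8+20)&(f[:,:,0]>f[:,:,2]*1.8+20)).astype(np.uint8)
    n,l,s,c=cv2.connectedComponentsWithStats(m); i=1+np.argmax(s[1:,4])
    print(st["time_s"],s[i,4],world(im,*c[i],st=st),st["position"],st["ft_force"],st["gripper_force"])
for _ in range(3): dot()
im=viewer.get_image("scene"); cv2.imwrite("pics/s2.png",im["frame"][:,:,::-1])
```

```text
6.65 517 [ 0.50352491 -0.12058787  0.1545207 ] [ 0.50400152 -0.1211696   0.14281897] [  3.88480074  -4.64737741 -16.94053782] 80.14731803094037
6.7 514 [ 0.50362741 -0.1206237   0.15434266] [ 0.50400187 -0.12117051  0.14279781] [  3.63176953  -5.29435391 -17.47423943] 80.14831521548331
6.75 516 [ 0.50382527 -0.12073272  0.15403713] [ 0.5039973  -0.12118109  0.14282259] [  3.77386138  -6.11520066 -15.92454863] 80.14895602595061
```

View pics/s2.png

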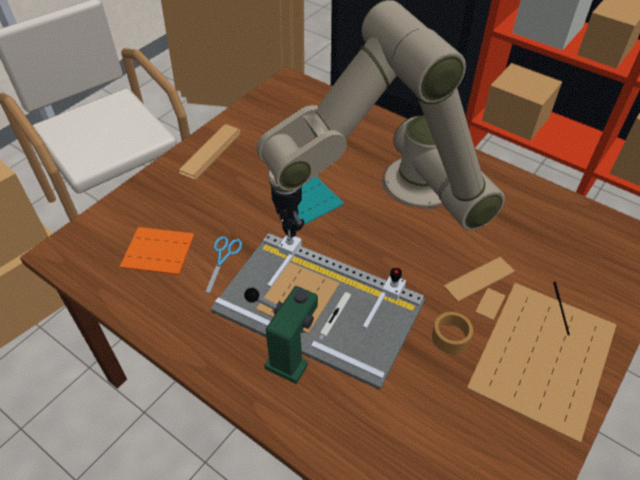

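The knob stands about 14 mm up against its end stop with a firm, steady grip. In the scene view the gripper is on the right stop at (290,238), and the left knob at (396,275), card, knife, scissors and tape have not moved. Handing in.

```bash
python3 -c "
from rig import env
print(env.close_job())"
```

```text
the job is handed in; nothing more can be done
None
```

I handed the job in with the right stop's knob still gripped and its pin pulled up about 14 mm to its end stop; the left pin, cardboard, knife, scissors and tape look undisturbed in the last picture, though the hand-in returned no verdict.

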